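# Snap a tea infuser onto the drip stand's eye and draw it out to drain

## Task

Hang the tea infuser up to drain: press the sprung gate of its snap hook against the front of the drip stand's eye until the eye is inside the hook and the gate has snapped shut. Then, by the latched hook, draw the stand's arm out to its stop and tug the hook back against the stop with about 9 N for half a second, and let go so that the infuser hangs still in the eye over the saucer. Never load the stand with more than 15 N, and leave the mug, the cup and the paper tin where they are.

Things in the scene. Friction and masses are not known exactly. Their poses are not given: they have to be found in the camera images.
- infuser: Loose tea infuser with rigid snap hook, about 0.2 kg, 164 mm tall, standing upright. Origin: centre of its underside; z up; +x is the hook's gate side. A slotted aluminium can 44 mm wide to z = 54 mm, above it the steel hook (6 mm bar, in the x-z plane, spine at x = -13 mm, outer top at z = 128 mm), then the green grip tab.
- grip_tab (a point): On the infuser, at x = y = 0, z = 151 mm: middle of where to grip the flat green plastic tab, 10 mm thick along the infuser's x, 24 mm wide along y, z 126 to 164 mm. Grip it across its 10 mm. Axes as the infuser's.
- hook_mouth (a point): On the infuser at x = 13, z = 90 mm: where the eye's bar should press on the shut brass gate (5 mm thick), 10 mm below the nose's end (nose at x = 13 mm, z = 100 mm up). Inside, spine to nose is 20 mm. When the bar's centre has gone in 9 to 13 mm past this point (x 0 to 4 mm), lower the hook 28 mm: the bar rises past the gate's tip into the round top and the gate snaps shut below it.
- hook_crook (a point): On the infuser at x = y = 0, z = 118.5 mm: centre of the eye's 7 mm bar when the infuser hangs from it, in the hook's round top (inner top at z = 122 mm).
- gate (a joint): Sprung gate of the hook, hinged at its lower end (infuser x = 13 mm, z = 66 mm), 33 mm long: 0 = shut against the nose, grows as it is pushed inward, stop at 0.75 rad. Pushed near its tip it starts to give at about 1.6 N and needs about 6 N when open enough.
- drip_stand: Fixed drip stand. Origin: underside of its base, below the post; -x is its front. Dark wooden base 240 x 110 x 10 mm (x -195 to +45 mm), a white saucer 100 mm wide on it centred at x = -138 mm, a 16 mm steel post with a level sleeve at 170 mm height; in the sleeve slides an arm along x, with an eye at its front end.
- eye_front (a point): Centre of the eye's front bar, on the sliding arm. The eye is a level steel ring of 7 mm round bar, 40 mm between centres, 170 mm above the worktop; axes and y = 0 as the stand's. The arm slides 50 mm from stop to stop, held by 2.5 N of friction; pressing the gate open drives it in to its stop. Stops differ each time: this point's stand x is -77 to -113 mm fully in, -127 to -163 mm fully out.
- mug: Loose white mug, 82 x 118 x 100 mm, origin under its centre. A bystander.
- cup_0: Loose white tasting cup, 62 x 80 x 60 mm, origin under its centre. A bystander.
- kraft_tin: Loose brown paper-covered tin, 62 x 97 x 118 mm, origin under its centre. A bystander.
Things that resemble listed ones, but are neither listed nor needed, are in the scene too. Leave any blue or purple look-alike of the infuser alone.

How it is judged (in metres and radians):
On the way, in this order (a step that is already met when the one before it is completed fails the run):
1. the eye's front bar is inside the hook and the gate has snapped shut behind it (x of eye_front in the frame of infuser between -0.01 and 0.009 m and y of eye_front in the frame of infuser between -0.012 and 0.012 m and z of eye_front in the frame of infuser between 0.07 and 0.123 m and value of joint gate below 0.08 rad), for 0.1 s.
2. the arm is out at its stop and the latched hook is tugged back against it with 6 to 13 N for 0.3 s (x of eye_front in the frame of drip_stand below -0.125 m and value of joint gate below 0.08 rad and x of eye_front in the frame of infuser between 0.001 and 0.01 m and z of eye_front in the frame of infuser between 0.07 and 0.123 m and contact force between infuser and drip_stand between 6 and 13 N), for 0.3 s.
At the end, for the whole second after the job is handed in: Infuser released, upright (0.25 rad), at rest (0.05 m/s), hanging from the eye's front bar: bar 112 to 123 mm above its underside, 12 mm sideways, 10 mm fore and aft at most, gate shut (0.08 rad), arm drawn out (front bar over 120 mm in front of the post) (x of eye_front in the frame of drip_stand below -0.12 m and value of joint gate below 0.08 rad and x of eye_front in the frame of infuser between -0.01 and 0.01 m and y of eye_front in the frame of infuser between -0.012 and 0.012 m and z of eye_front in the frame of infuser between 0.112 and 0.123 m and angle between infuser's own z axis and vertical below 0.25 rad and linear speed of infuser below 0.05 m/s and contact force between infuser and the fingers below 0.1 N); the robot touches nothing.
It fails at once if the infuser and the stand press on each other with more than 18 N (contact force between infuser and drip_stand above 18 N).
It fails at once if the robot itself pushes the stand, or its arm, with more than 5 N (contact force between any of the fingers, the arm and drip_stand above 5 N).
It fails at once if a bystander is moved by more than 15 mm (distance of any of mug, cup_0, kraft_tin from where it was at the start of the episode above 0.015 m).
It also fails if it takes over 67 s, if anything falls off the work surface, if the arm or the gripper's body presses on something with over 40 N, if the wrist force passes 120 N, or if a joint passes its speed limit or range.

## Robot

A 6-joint arm with a two-finger parallel gripper is mounted at the origin on a cart in front of the work surface, level with it; the furniture and walls round the work are solid. World frame = base frame: x ahead of the robot, y to its left, z up, the work surface at z = 0. Lengths are in mm, angles in rad, forces in N, time in s.
With the tool pointing down it reaches from about 325 to 900 mm from the base axis. Payload 3.5 kg.
Tool frame: the origin (TCP) lies midway between the tips of the shut fingers; the grasp point (between the pads) lies 19 mm behind it (hold_point_z is the distance from the TCP to the grasp point, in mm); z points along the fingers, y is the line along which they close (so a half turn about z gives the same grasp; the last joint's range is limited). The gripper opens to 85 mm and grips with 20 to 120 N. Pads are 22 mm wide; open, the fingers measure 114 mm over their backs; the gripper's body (76 mm by 85 mm) begins 54 mm behind the grasp point. The pads swing forward as they close: fully open they stand 13 mm farther back than shut.
Start: joints at [-1.282, 0.276, -0.026, 1.268, 0, 1.467], TCP at [238.646, -577.642, 231.313] pointing down, gripper open.
Joint ranges: [-3.12, 3.12], [-0.85, 1.88], [-1.08, 1.24], [-1.95, 2.15], [-1.57, 1.53], [-3.14, 3.14]. Speed limits (rad/s): [2.57, 2.57, 3.14, 3.14, 3.14, 3.14].

## Interface

Orientations are given as a unit quaternion [w, x, y, z].
In Python, from station import * gives the robot as it stands.
- The arm moves only by the tool jog_arm, never from a script. Its argument "motion" is one flat list of numbers, 7 for each row, row after row: the shift along the tool's x, y, z in m, then the turn, a rotation vector about the tool's x, y, z in degrees, then the opening, from 0 (shut) to 1 (fully open). In form: [dx, dy, dz, wx, wy, wz, claw, dx, dy, dz, wx, wy, wz, claw, ...]. A call has 1 to 12 rows; each row shifts and turns the commanded pose from where the row before left it, along the tool's axes as they then stand; what a row does not reach is not made up. A row lasts 1/10 s, in which the tool goes at most 50 mm and 8.59 degrees, less where a joint would pass 70% of its speed; a pose out of reach is approached as far as the arm can. A call with a gripper value outside its range is refused whole. The fingers move at their own pace and stop on an object; "grip_force" is the grip in N (left out, the last holds). Time passes only in rows, so rows that do not move let the fingers close. It gives the time, the measured TCP pose, the force, the opening and the grip force at its end, in the units of the state.
- get_obs(): the state, without advancing time (a new reading comes with each control period).
- read_camera(name): name is "scene" or "top" or "wrist"; returns a dict with "image" (420x560x3 uint8, blue, green, red), "z_map" (420x560 float32, mm along the optical axis (not along the pixel's ray), 0 where there is no reading), "fx", "fy", "cx", "cy" (pixels), "k1" (the pictures are not rectified: a ray, as slopes to the right and down, at radius r is drawn at 1 + k1 r^2 times it, then the intrinsics apply), "pose" (4x4, takes a point from camera to world coordinates). Camera axes: x right, y down, z forward; pixel columns grow to the right and rows downward; lengths in mm; the calibration is good to about 2 mm. A picture is of the moment at which its call begins.
- sign_off(): hands the job in; it is judged then, once.
The state is a dict: "t": time; "qpos": joint angles; "qd": joint speeds; "joint_torque": joint torques, N m; "tcp_pos": TCP position; "tool_rot": TCP orientation; "ft_force": force on the tool from outside, world axes, zero at the start; "ft_torque": the same for the moment, N m; "gripper_width": finger opening in mm; "finger_force": force on a finger pad.
Only numpy, scipy, OpenCV 4.12 (cv2) and the standard library are available. Lean on these libraries where they do the work, as an engineer would, in place of code of your own. Each camera call takes 0.05 s, during which the arm holds its last target. There are 200 camera calls.

## Working session

There is one attempt and no reset: what is moved stays moved. The work goes in short steps, Python scripts to look and compute and a tool call to move; the robot and the scene stay as the last step left them, time stands still between calls to the robot, and variables do not carry over. Pictures are saved under pics/ and viewed, at most 10 in all, crops included, and the job is handed in when it is done.

Besides the shell and the picture viewer there is one more tool, called by a JSON object that holds its "op" and its "data". jog_arm: Moves the arm, as the interface text tells. Its arguments: {"type":"object","properties":{"motion":{"type":"array","items":{"type":"number"}},"grip_force":{"type":"number"}},"required":["motion"]}

```bash
mkdir -p pics; cat > h.py <<'E'
from station import *
import numpy as np, cv2
def snap(n,f):
    c=read_camera(n); cv2.imwrite('pics/%s.png'%f,c['image']); np.savez('pics/%s.npz'%f,**{k:np.array(v) for k,v in c.items()}); return c
def load(f): return {k:v for k,v in np.load('pics/%s.npz'%f).items()}
def ray(c,u,v):
    p=np.array([(u-c['cx'])/c['fx'],(v-c['cy'])/c['fy']]); q=p.copy()
    for _ in range(20): q=p/(1+c['k1']*(q@q))
    return np.array([q[0],q[1],1.])
def P(c,u,v,z=None):  # by depth, or intersect plane z
    r=ray(c,u,v); T=c['pose']
    if z is None:
        w=c['z_map'][int(v)-1:int(v)+2,int(u)-1:int(u)+2]; w=w[w>0]; d=np.median(w) if len(w) else 0
    else: d=(z-T[2,3])/(T[:3,:3]@r)[2]
    return (T@np.append(r*d,1))[:3]
def cloud(c):
    h,w=c['z_map'].shape; u,v=np.meshgrid(np.arange(w),np.arange(h))
    K=np.array([[c['fx'],0,c['cx']],[0,c['fy'],c['cy']],[0,0,1]],float)
    q=cv2.undistortPoints(np.stack([u,v],-1).reshape(-1,1,2).astype(float),K,np.array([float(c['k1']),0,0,0])).reshape(h,w,2)
    d=c['z_map'][...,None]; p=np.concatenate([q*d,d],-1)
    return p@c['pose'][:3,:3].T+c['pose'][:3,3]
E
python3 - <<'E'
from h import *
for n in('scene','top','wrist'):
    c=snap(n,n+'0'); print(n,c['pose'].round(2).tolist(),c['fx'],c['k1'])
o=get_obs(); print(o)
E
```

```text
scene [[0.31, 0.5, -0.81, 1666.89], [0.95, -0.18, 0.26, -263.44], [-0.01, -0.85, -0.53, 880.02], [0.0, 0.0, 0.0, 1.0]] 493.10771918008373 -0.12177919268274817
top [[0.01, -0.98, 0.17, 350.98], [-1.0, -0.0, 0.03, 82.12], [-0.03, -0.17, -0.98, 1146.02], [0.0, 0.0, 0.0, 1.0]] 379.72323177088356 -0.07354051593938181
wrist [[0.38, -0.87, -0.3, 315.8], [-0.92, -0.36, -0.12, -545.34], [-0.0, 0.33, -0.95, 372.27], [0.0, 0.0, 0.0, 1.0]] 307.04069164173063 -0.06396806950803888
{'t': 0.15, 'qpos': array([-1.28241081e+00,  2.76969238e-01, -2.75376557e-02,  1.26797014e+00,
        1.24015922e-05,  1.46740384e+00]), 'qd': array([ 0.00082406, -0.00130757,  0.00441469,  0.00125529, -0.00073347,
       -0.00059789]), 'joint_torque': array([-1.30370485e-03, -4.46056938e+01,  2.95639086e+01,  1.05658299e-02,
       -1.83141528e-04,  8.76238687e-06]), 'tcp_pos': array([ 238.47643016, -577.08160221,  230.42303992]), 'tool_rot': array([-8.37332048e-04,  9.80874678e-01,  1.94638537e-01, -7.14445148e-05]), 'ft_force': array([-0.0668078 , -0.03839641,  0.80377425]), 'ft_torque': array([0.01119829, 0.07336372, 0.04305466]), 'finger_force': 0.0, 'gripper_width': 85.19444628026828}
```

```bash
sleep 3; ls pics
```

```text
scene0.npz
scene0.png
top0.npz
top0.png
wrist0.npz
wrist0.png
```

View pics/scene0.png

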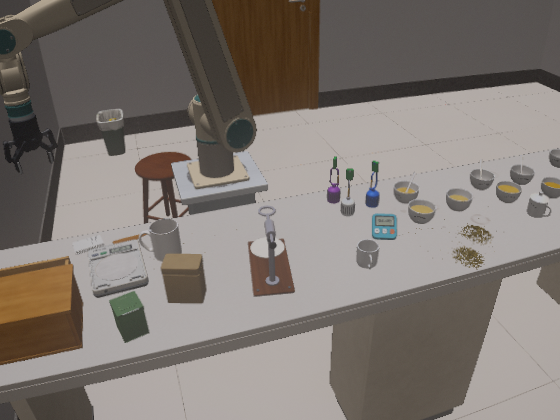

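View pics/top0.png

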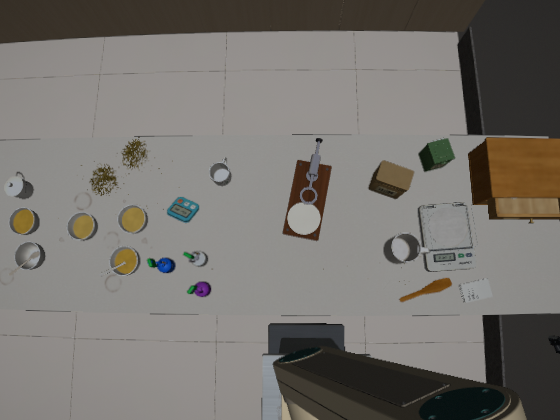

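The look-alikes, in scene pixels, are purple can (334,190), bare aluminium can (348,203) and blue can (372,195). I choose the aluminium one, which is at (198,258) in the top view. The stand's post is at top (317,150), the eye at (308,196) and the saucer at (304,219).

```bash
python3 - <<'E'
from h import *
s=load('scene0');t=load('top0')
a=cv2.resize(s['image'][145:225,310:400],None,fx=4.4,fy=4.4,interpolation=cv2.INTER_CUBIC)
b=cv2.resize(t['image'][235:305,135:225],None,fx=4.4,fy=4.4,interpolation=cv2.INTER_CUBIC)
e=cv2.resize(t['image'][130:245,270:340],None,fx=4.8,fy=4.8,interpolation=cv2.INTER_CUBIC)
im=np.zeros((600,800,3),np.uint8)
im[:a.shape[0],:a.shape[1]]=a; 
b=b[:600-a.shape[0]-0]; im[a.shape[0]:a.shape[0]+b.shape[0],:b.shape[1]]=b
e=e[:600]; im[:e.shape[0],440:440+e.shape[1]]=e
cv2.imwrite('pics/c1.png',im)
X=cloud(t); Xs=cloud(s)
for n,C,c in(('top',X,t),('scene',Xs,s)):
  g=c['image'].astype(int); 
  # aluminium infuser neighbourhood
  m=(C[...,2]>20)&(C[...,2]<200)&(c['z_map']>0)
  uv=np.argwhere(m)
  if n=='top': q=m.copy(); q[:]=0; q[235:275,178:212]=1
  else: q=m.copy(); q[:]=0; q[160:218,335:360]=1
  mm=m&q; green=mm&(g[...,1]>g[...,0]+15)&(g[...,1]>g[...,2]+15)
  pts=C[green]; print(n,'green',len(pts),pts.mean(0) if len(pts) else '',pts.min(0),pts.max(0))
  pts=C[mm&~green]; print('rest',len(pts),np.median(pts,0),pts.min(0),pts.max(0))
# stand: points z 150..200 near
for n,C in(('top',X),('scene',Xs)):
  m=(C[...,2]>155)&(C[...,2]<195)&(C[...,0]>350)&(C[...,0]<800)&(abs(C[...,1])<250)
  p=C[m]; print(n,len(p),p.min(0),p.max(0)); 
  print(p[np.argsort(p[:,0])][::max(1,len(p)//25)].round(0).tolist())
for u,v in((304,219),): print('saucer',P(t,u,v))
E
```

```text
top green 39 [424.61717639 346.00429584 158.14531916] [417.78277747 338.51730961 134.99552035] [433.68174343 357.8228605  165.81084535]
rest 203 [422.67327329 343.39806319  49.82960898] [403.30641501 328.01402289  20.41909119] [447.34338636 371.61195979 162.48809625]
scene green 73 [426.75996115 345.8721705  148.83426403] [345.70416064 330.04490328 128.366762  ] [441.95565358 358.37956016 166.78088222]
rest 329 [433.43380287 343.48717221  49.10742486] [333.61396247 326.40369006  20.24058287] [455.49769398 367.54486372 166.41810444]
top 425 [559.97397514  -7.23590017 160.18133628] [741.63021394  55.62240299 185.16976478]
[[560.0, 30.0, 171.0], [565.0, 19.0, 173.0], [568.0, 14.0, 171.0], [576.0, 48.0, 172.0], [584.0, 14.0, 172.0], [594.0, 48.0, 175.0], [600.0, 40.0, 173.0], [603.0, 21.0, 171.0], [616.0, 27.0, 175.0], [631.0, 26.0, 170.0], [640.0, 19.0, 177.0], [644.0, 16.0, 180.0], [648.0, 8.0, 178.0], [653.0, 19.0, 180.0], [659.0, 13.0, 179.0], [663.0, 16.0, 181.0], [669.0, 13.0, 181.0], [673.0, 5.0, 177.0], [678.0, 21.0, 179.0], [683.0, 5.0, 179.0], [689.0, 16.0, 180.0], [694.0, 20.0, 174.0], [708.0, 10.0, 174.0], [725.0, 7.0, 173.0], [735.0, 6.0, 169.0]]
scene 343 [565.11471245  -8.53525328 155.50232598] [748.14815682  53.58797814 185.77637488]
[[565.0, 28.0, 172.0], [571.0, 35.0, 174.0], [576.0, 48.0, 174.0], [585.0, 51.0, 176.0], [595.0, 14.0, 174.0], [600.0, 18.0, 173.0], [606.0, 27.0, 174.0], [609.0, 35.0, 175.0], [630.0, 23.0, 174.0], [649.0, 18.0, 181.0], [655.0, 21.0, 181.0], [661.0, 17.0, 180.0], [668.0, 6.0, 177.0], [674.0, 10.0, 180.0], [679.0, 11.0, 183.0], [684.0, 18.0, 182.0], [690.0, 10.0, 181.0], [694.0, 1.0, 165.0], [696.0, -2.0, 173.0], [697.0, 18.0, 166.0], [699.0, 10.0, 184.0], [701.0, 20.0, 168.0], [714.0, 5.0, 171.0], [731.0, 0.0, 175.0], [743.0, 7.0, 169.0], [744.0, -1.0, 175.0], [745.0, -4.0, 177.0]]
saucer [546.55912558  36.83159916  18.69998937]
```

View pics/c1.png

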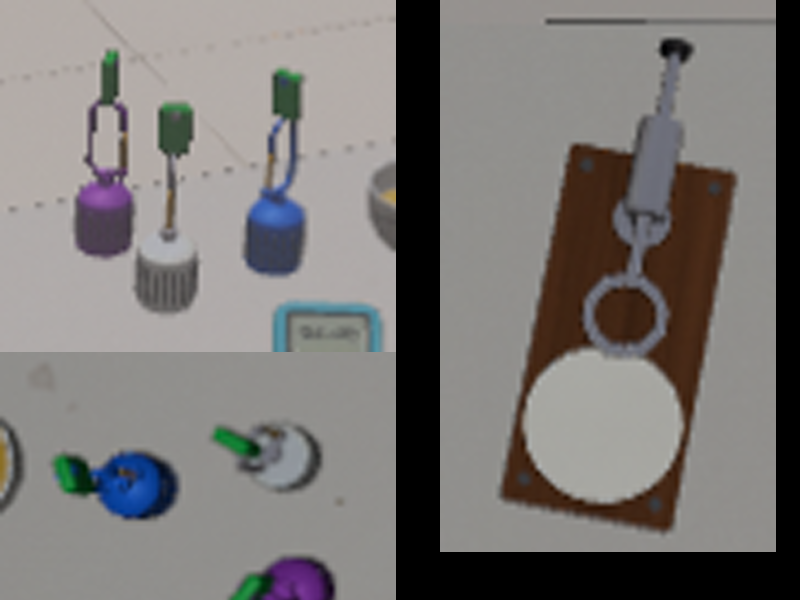

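The crop confirms it: the slotted bare can is the middle one, its tab's wide face is towards the scene camera, and the brass gate is on the camera side (+x world). The stand's eye opens towards the robot, at yaw of about -10°. I'll move to look at it from close.

{"op": "jog_arm", "data": {"motion": [0.028,-0.027,-0.006,0,0,0,1,0.028,-0.027,-0.006,0,0,0,1,0.028,-0.027,-0.006,0,0,0,1,0.028,-0.027,-0.006,0,0,0,1,0.028,-0.027,-0.006,0,0,0,1,0.028,-0.027,-0.006,0,0,0,1,0.028,-0.027,-0.006,0,0,0,1,0.028,-0.027,-0.006,0,0,0,1,0.028,-0.027,-0.006,0,0,0,1,0.028,-0.027,-0.006,0,0,0,1,0.028,-0.027,-0.006,0,0,0,1,0.028,-0.027,-0.006,0,0,0,1], "grip_force": 40}}

```text
t: 1.35
tcp_pos: [425.6, -148.3, 303.4]
tool_rot: [-0.0, 0.981, 0.195, -0.0]
ft_force: [0.9, -0.4, 0.5]
gripper_width: 85.6
finger_force: 0.0
```

```bash
cat >> h.py <<'E'
from scipy.spatial.transform import Rotation as Ro
def tool():
    o=get_obs(); q=o['tool_rot']; R=Ro.from_quat([q[1],q[2],q[3],q[0]]).as_matrix(); return o,R,o['tcp_pos']
def st():
    o,R,p=tool(); print('t',round(o['t'],2),'p',p.round(1),'yawx',np.degrees(np.arctan2(R[1,0],R[0,0])).round(2),'z',R[:,2].round(4),'q',o['qpos'].round(2),'F',o['ft_force'].round(2),'T',o['ft_torque'].round(2),'w',round(float(o['gripper_width']),1),'ff',o['finger_force']); return o,R,p
E
python3 - <<'E'
from h import *
o,R,p=st(); print(R.T@(np.array([424,344,290])-p))
E
```

```text
t 1.35 p [ 425.6 -148.3  303.4] yawx 22.44 z [-1.e-04  0.e+00 -1.e+00] q [-0.48 -0.07 -0.26  1.38 -0.    2.27] F [ 0.92 -0.44  0.48] T [-0.06 -0.09 -0.07] w 85.6 ff 0.0
[ 186.38947894 -455.61436498   13.38507184]
```

{"op": "jog_arm", "data": {"motion": [0.018,-0.045,0.001,0,0,0,1,0.018,-0.045,0.001,0,0,0,1,0.018,-0.045,0.001,0,0,0,1,0.018,-0.045,0.001,0,0,0,1,0.018,-0.045,0.001,0,0,0,1,0.018,-0.045,0.001,0,0,0,1,0.018,-0.045,0.001,0,0,0,1,0.018,-0.045,0.001,0,0,0,1,0.018,-0.045,0.001,0,0,0,1,0.018,-0.045,0.001,0,0,0,1,0,0,0,0,0,-8,1,0,0,0,0,0,-8,1]}}

```text
t: 2.55
tcp_pos: [436.7, 296.3, 293.3]
tool_rot: [-0.016, 0.932, 0.362, -0.002]
ft_force: [0.6, -0.4, -0.3]
gripper_width: 85.4
finger_force: 0.0
```

{"op": "jog_arm", "data": {"motion": [0,0,0,0,0,-8,1,0,0,0,0,0,-8,1,0,0,0,0,0,-8,1,0,0,0,0,0,0,1]}}

```text
t: 2.95
tcp_pos: [436.7, 295.3, 293.6]
tool_rot: [-0.017, 0.838, 0.545, 0.001]
ft_force: [-0.4, -0.2, -0.8]
gripper_width: 85.7
finger_force: 0.0
```

```bash
python3 - <<'E'
from h import *
st(); c=snap('wrist','w1')
cv2.imwrite('pics/w1v.png',c['image'])
E
```

```text
t 2.95 p [436.7 295.3 293.6] yawx 66.0 z [-0.0158  0.0293 -0.9994] q [ 0.45  0.07 -0.14  1.36  0.03  2.44] F [-0.45 -0.22 -0.8 ] T [-0.03 -0.01  0.02] w 85.7 ff 0.0
```

View pics/w1v.png

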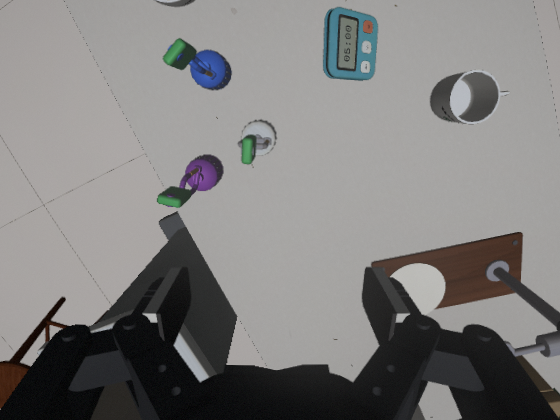

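Aluminium infuser at (255,143): tab centre ~(248,150), wide direction nearly vertical in the image (along tool x). The purple look-alike is ~60 mm away at (202,175).

```bash
cat >> h.py <<'E'
def infuser(c,box):
    X=cloud(c); g=c['image'].astype(int); q=np.zeros(g.shape[:2],bool); q[box[1]:box[3],box[0]:box[2]]=1
    gr=q&(g[...,1]>g[...,0]+20)&(g[...,1]>g[...,2]+20)
    p=X[gr]; print('green',len(p),p.min(0).round(1),p.max(0).round(1))
    t=p[p[:,2]>p[:,2].max()-5]; 
    r=cv2.minAreaRect(t[:,:2].astype(np.float32)); print('top of tab rect',r)
    b=X[q&(X[...,2]>42)&(X[...,2]<56)]
    if len(b)>8:
        print('can rim n',len(b),b.min(0),b.max(0)); A=np.c_[2*b[:,:2],np.ones(len(b))]; print('med',np.median(b,0), 'minCircle',cv2.minEnclosingCircle(b[:,:2].astype(np.float32)))
E
python3 - <<'E'
from h import *
infuser(load('w1'),(232,112,285,170)); infuser(load('top0'),(178,240,212,275))
c=load('w1')
im=cv2.resize(c['image'][110:175,215:290],None,fx=8,fy=8,interpolation=cv2.INTER_CUBIC); cv2.imwrite('pics/c2.png',im)
o,R,p=st()
print(Ro.from_matrix(R.T@np.array([[np.cos(a:=np.radians(64)),np.sin(a),0],[np.sin(a),-np.cos(a),0],[0,0,-1]]).T).as_rotvec(degrees=True))
E
```

```text
green 259 [387.2 324.6  -1.4] [472.7 367.7 437.3]
top of tab rect ((472.6668395996094, 367.7181701660156), (0.0, 0.0), 0.0)
can rim n 513 [408.65165197 326.9565786   42.24030684] [449.3853177  368.69064199  55.92039445]
med [433.9147421  355.00397619  48.03271014] minCircle ((427.7605895996094, 348.3264465332031), 21.73993492126465)
green 38 [351.   82.1  -0.5] [ 447.2  405.  1146. ]
top of tab rect ((350.98223876953125, 82.11774444580078), (0.0, 0.0), 0.0)
can rim n 107 [405.67539629 329.72055816  42.17240554] [446.65112893 371.61195979  54.75024574]
med [420.50378103 342.84438389  48.78087248] minCircle ((425.5284118652344, 350.089111328125), 21.650861740112305)
t 3.0 p [436.7 295.3 293.7] yawx 65.86 z [-0.0156  0.0294 -0.9994] q [ 0.45  0.07 -0.14  1.36  0.03  2.45] F [-0.47  0.26 -0.02] T [-0.08  0.02 -0.02] w 85.5 ff 0.0
[-1.52580249 -1.14798806  1.87348609]
```

View pics/c2.png

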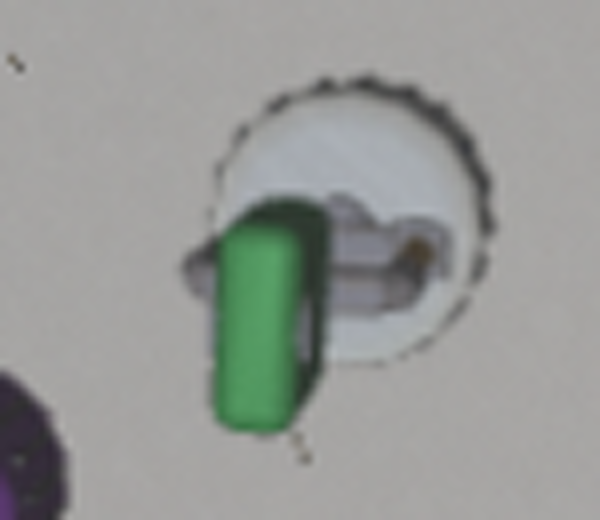

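The gate (brass, crop (418,250)) is to the right, which is tool +y. The tab's top face has corners (228,222), (298,225), (290,425) and (218,425) in the crop.

```bash
python3 - <<'E'
from h import *
c=load('w1')
f=lambda x,y,z:P(c,215+x/8,110+y/8,z)
co=np.array([f(*q,164) for q in((228,222),(298,225),(290,425),(218,425))])
print(co.round(1), co.mean(0)); 
w=(co[0]+co[1]-co[2]-co[3])/2; print('wide',w,np.degrees(np.arctan2(w[1],w[0])), np.linalg.norm(w)); print('thick',np.linalg.norm(co[1]-co[0]))
n=(co[1]+co[2]-co[0]-co[3])/2;print('normal yaw',np.degrees(np.arctan2(n[1],n[0])))
print('gate brass',f(418,250,97),'spine',f(200,270,110), 'yaw from gate-centre')
o,R,p=st()
E
```

```text
[[430.  359.6 164. ]
 [436.9 356.2 164. ]
 [426.6 336.6 164. ]
 [419.2 339.8 164. ]] [428.15852405 348.05705741 164.        ]
wide [ 1.05269107e+01  1.97141286e+01 -2.84217094e-14] 61.898764477770726 22.348662445495275
thick 7.707461734553166
normal yaw -25.10507348381407
gate brass [441.69731842 343.64430866  97.        ] spine [415.42427133 353.90730041 110.        ] yaw from gate-centre
t 3.0 p [436.7 295.3 293.7] yawx 65.86 z [-0.0156  0.0294 -0.9994] q [ 0.45  0.07 -0.14  1.36  0.03  2.45] F [-0.47  0.26 -0.02] T [-0.08  0.02 -0.02] w 85.5 ff 0.0
```

{"op": "jog_arm", "data": {"motion": [0,0,0,-1.5,-1.1,0.8,0.5,0,0,0,0,0,0,0.5,0,0,0,0,0,0,0.5]}}

```text
t: 3.3
tcp_pos: [436.8, 295.5, 294.0]
tool_rot: [-0.001, 0.843, 0.539, 0.001]
ft_force: [-0.5, -0.8, -0.4]
gripper_width: 44.2
finger_force: 0.0
```

```bash
python3 - <<'E'
from h import *
c=load('w1'); print('purple tab',P(c,172,198,164),'can',P(c,202,175,54))
o,R,p=st(); print(R.T@(np.array([428,348,132])-p))
E
```

```text
purple tab [343.84211172 337.14490436 164.        ] can [343.47129486 335.87374948  54.        ]
t 3.3 p [436.8 295.5 294. ] yawx 65.18 z [ 5.0e-04  1.8e-03 -1.0e+00] q [ 0.47  0.07 -0.14  1.36  0.    2.48] F [-0.51 -0.78 -0.36] T [ 0.04 -0.02  0.03] w 44.2 ff 0.0
[ 43.66603448 -29.92642326 162.05397039]
```

{"op": "jog_arm", "data": {"motion": [0.0145,-0.01,0,0,0,0,0.5,0.0145,-0.01,0,0,0,0,0.5,0.0145,-0.01,0,0,0,0,0.5,0,0,0.03,0,0,0,0.5,0,0,0.03,0,0,0,0.5,0,0,0.03,0,0,0,0.5,0,0,0.03,0,0,0,0.5,0,0,0.014,0,0,0,0.5,0,0,0.014,0,0,0,0.5,0,0,0.014,0,0,0,0.5,0,0,0,0,0,0,0.5]}}

```text
t: 4.4
tcp_pos: [427.3, 347.2, 130.7]
tool_rot: [-0.0, 0.842, 0.539, -0.0]
ft_force: [0.4, 0.1, -0.4]
gripper_width: 42.6
finger_force: 0.0
```

{"op": "jog_arm", "data": {"motion": [0,0,0,0,0,0,0.2,0,0,0,0,0,0,0.1,0,0,0,0,0,0,0,0,0,0,0,0,0,0,0,0,0,0,0,0,0,0,0,0,0,0,0,0], "grip_force": 60}}

```text
t: 5.0
tcp_pos: [428.8, 348.3, 133.4]
tool_rot: [-0.0, 0.842, 0.539, 0.002]
ft_force: [-0.5, -0.2, 6.1]
gripper_width: 9.0
finger_force: 59.9
```

```bash
python3 - <<'E'
from h import *
st(); c=snap('wrist','w2'); s=snap('scene','s2')
im=np.zeros((420,760,3),np.uint8); im[:,:400]=c['image'][:,80:480]
b=cv2.resize(s['image'][120:240,300:390],None,fx=3.5,fy=3.5,interpolation=cv2.INTER_CUBIC); im[:,420:420+b.shape[1]]=b[:420]
cv2.imwrite('pics/c3.png',im)
E
```

```text
t 5.0 p [428.8 348.3 133.4] yawx 65.23 z [ 0.0026  0.0028 -1.    ] q [ 0.56  0.22 -0.32  1.03  0.    2.57] F [-0.54 -0.25  6.11] T [0.04 0.24 0.01] w 9.0 ff 59.91939067840576
```

View pics/c3.png

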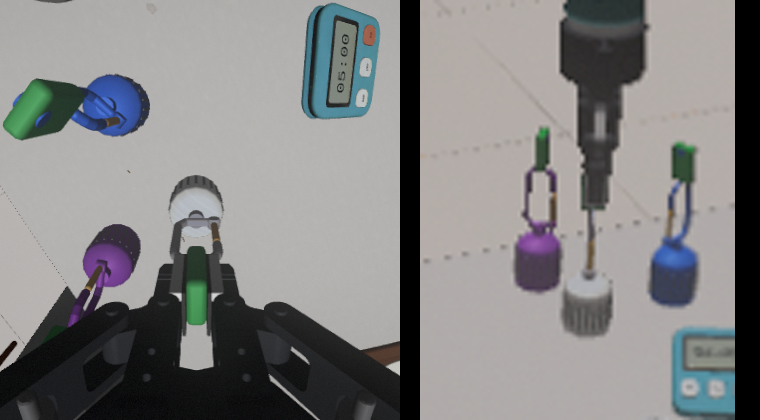

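The infuser is gripped squarely across the tab; the neighbours are untouched. Now I lift it and carry it to the front of the stand.

{"op": "jog_arm", "data": {"motion": [0,0,-0.02,0,0,0,0,0,0,-0.035,0,0,0,0,0,0,-0.035,0,0,0,0,0,0,-0.03,0,0,0,0,-0.032,0.022,0,0,0,0,0,-0.032,0.022,0,0,0,0,0,-0.032,0.022,0,0,0,0,0,-0.032,0.022,0,0,0,0,0,-0.032,0.022,0,0,0,0,0,-0.032,0.022,0,0,0,0,0,-0.032,0.022,0,0,0,0,0,-0.03,0.022,0,0,0,0,0]}}

```text
t: 6.3
tcp_pos: [480.8, 41.5, 251.1]
tool_rot: [-0.0, 0.842, 0.539, 0.0]
ft_force: [-0.6, 0.1, -1.0]
gripper_width: 9.3
finger_force: 58.9
```

{"op": "jog_arm", "data": {"motion": [0,0,0,0,0,-7.5,0,0,0,0,0,0,-7.5,0,0,0,0,0,0,0,0,0,0,0,0,0,0,0]}}

```text
t: 6.7
tcp_pos: [481.0, 43.2, 251.2]
tool_rot: [-0.001, 0.766, 0.643, 0.0]
ft_force: [0.7, 0.3, -0.9]
gripper_width: 9.0
finger_force: 58.9
```

```bash
python3 - <<'E'
from h import *
st(); c=snap('wrist','w3'); t=snap('top','t3'); s=snap('scene','s3')
cv2.imwrite('pics/w3v.png',cv2.resize(c['image'],None,fx=1.4,fy=1.4,interpolation=cv2.INTER_CUBIC))
E
```

```text
t 6.7 p [481.   43.2 251.2] yawx 80.08 z [-0.      0.0014 -1.    ] q [-0.05  0.01 -0.29  1.27  0.    1.7 ] F [ 0.66  0.34 -0.91] T [ 0.02  0.   -0.01] w 9.0 ff 58.943320512771606
```

View pics/w3v.png

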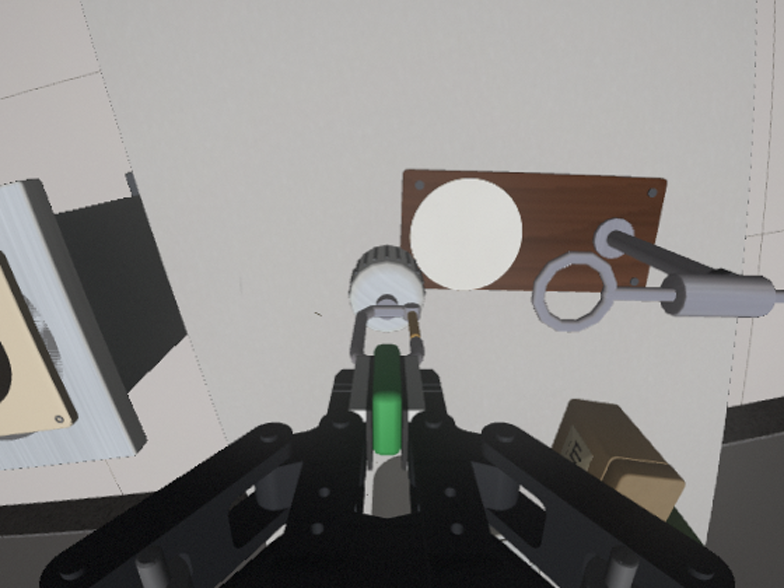

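Ring centre at about (575,292) in the 1.4x picture, arm to the right of it; the base corners are (404,169), (667,178); the gate faces right, to the eye.

```bash
python3 - <<'E'
from h import *
c=load('w3')
f=lambda x,y,z:P(c,x/1.4,y/1.4,z)
a,b=f(404,169,10),f(667,178,10); d=b-a; print('base edge',a,b,np.linalg.norm(d),np.degrees(np.arctan2(d[1],d[0])))
print('saucer',f(466,234,18))
# ring outer left/right/top/bottom and inner
for n,q in dict(oL=(532,294),iL=(545,294),oT=(578,253),oB=(570,331),oR=(617,290),iR=(604,290)).items(): print(n,f(*q,170).round(1))
for nm in('w3','t3','s3'):
  c=load(nm);X=cloud(c); m=(X[...,2]>163)&(X[...,2]<180)&(X[...,0]>545)&(X[...,0]<618)&(abs(X[...,1]-30)<40)
  p=X[m][:,:2]
  A=np.c_[2*p,np.ones(len(p))]; s=np.linalg.lstsq(A,(p**2).sum(1),rcond=None)[0]; r=np.sqrt(s[2]+s[:2]@s[:2])
  k=abs(np.linalg.norm(p-s[:2],axis=1)-20)<6; A=A[k];s=np.linalg.lstsq(A,(p[k]**2).sum(1),rcond=None)[0]; r=np.sqrt(s[2]+s[:2]@s[:2])
  print(nm,len(p),k.sum(),'centre',s[:2],r, 'z',np.median(X[m][:,2]),X[m][:,2].max())
  m=(X[...,2]>160)&(X[...,2]<190)&(X[...,0]>620)&(X[...,0]<760)&(abs(X[...,1]-10)<30)
  q=X[m]; l=cv2.fitLine(q[:,:2].astype(np.float32),cv2.DIST_HUBER,0,.01,.01).ravel(); print('sleeve line',len(q),np.degrees(np.arctan2(l[1],l[0])),l,q.min(0),q.max(0))
E
```

```text
base edge [506.22330461 101.58739566  10.        ] [737.40360006  56.12542624  10.        ] 235.60797878908014 -11.125342547556096
saucer [551.20273174  37.50409923  18.        ]
oL [560.9  33.3 170. ]
iL [568.2  32.1 170. ]
oT [587.4  52.6 170. ]
oB [581.5   6.8 170. ]
oR [608.9  27.3 170. ]
iR [601.5  28.6 170. ]
w3 1625 1538 centre [583.97034881  31.32535898] 20.627462608783027 z 172.2499421491419 174.95558213228963
sleeve line 2553 -9.981639 [ 9.8486334e-01 -1.7333257e-01  6.5953497e+02  1.8496946e+01] [620.11014701  -1.86976177 160.49748419] [710.94806238  31.57434853 183.5165383 ]
  return _methods._mean(a, axis=axis, dtype=dtype,
  ret = ret.dtype.type(ret / rcount)
Traceback (most recent call last):
ValueError: zero-size array to reduction operation maximum which has no identity
```

{"op": "jog_arm", "data": {"motion": [0.003,0,0.019,0,0,0,0,0.003,0,0.019,0,0,0,0,0,0.012,0,0,0,0,0,0,0.012,0,0,0,0,0,0,0.012,0,0,0,0,0,0,0.012,0,0,0,0,0,0,0,0,0,0,0,0,0,0,0,0,0,0,0]}}

```text
t: 7.65
tcp_pos: [530.3, 40.8, 214.1]
tool_rot: [-0.0, 0.765, 0.644, 0.001]
ft_force: [0.2, -0.7, -1.9]
gripper_width: 9.2
finger_force: 59.0
```

```bash
cat >> h.py <<'E'
def ring(c,zlo=166,zhi=178,guess=(584,31)):
    X=cloud(c); g=np.array(guess,float); p=X[(X[...,2]>zlo)&(X[...,2]<zhi)][:,:2]
    for _ in range(6):
        k=abs(np.linalg.norm(p-g,axis=1)-20)<6; q=p[k]
        s=np.linalg.lstsq(np.c_[2*q,np.ones(len(q))],(q**2).sum(1),rcond=None)[0]; g=s[:2]
    r=np.sqrt(s[2]+g@g); ax=np.array([.984,-.179]); e=g-20*ax
    o,R,t=tool(); d=e-t[:2]; print('ring',len(q),g.round(1),r.round(1),'eye_front',e.round(1),'rel tool x,y',(R[:,0][:2]@d).round(1),(R[:,1][:2]@d).round(1),'F toolframe',(R.T@o['ft_force']).round(2))
E
python3 - <<'E'
from h import *
st(); c=snap('wrist','w4'); ring(c)
cv2.imwrite('pics/w4v.png',cv2.resize(c['image'][160:330,180:480],None,fx=2.6,fy=2.6,interpolation=cv2.INTER_CUBIC))
E
```

```text
t 7.65 p [530.3  40.8 214.1] yawx 80.21 z [ 9.0e-04  1.5e-03 -1.0e+00] q [-0.05  0.12 -0.25  1.19  0.    1.7 ] F [ 0.21 -0.7  -1.91] T [-0.06  0.02 -0.04] w 9.2 ff 59.04227614402771
ring 1998 [583.9  31.5] 20.5 eye_front [564.2  35.1] rel tool x,y 0.1 35.1 F toolframe [-0.21  0.49  1.18]
```

View pics/w4v.png

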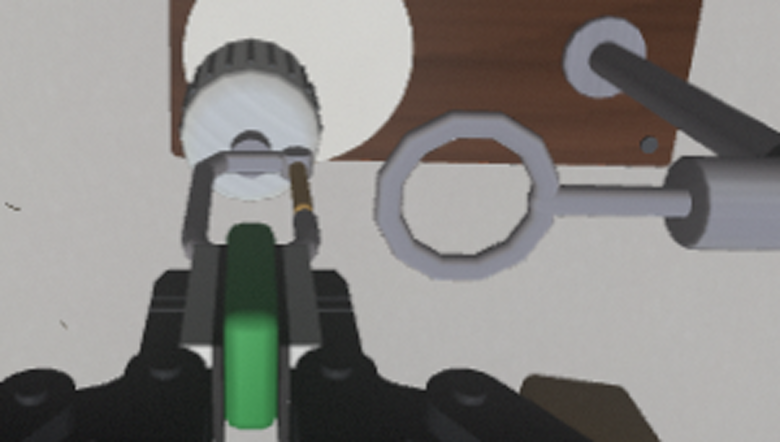

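The ring is right of the hook, its front edge at crop (378,200); the gate/nose junction is at (303,212). I check the hook's in-hand offset in the same picture.

```bash
python3 - <<'E'
from h import *
c=load('w4'); o,R,t=tool()
for n,q,z in(('nose',(303,212),180),('nose low gate hinge',(298,152),146),('spine',(200,190),170),('tabtop',(250,371),244.5)):
    w=P(c,180+q[0]/2.6,160+q[1]/2.6,z); d=w-t; print(n,w.round(1),'rel tool',(R.T@d).round(1), 'depthpt',P(c,180+q[0]/2.6,160+q[1]/2.6).round(1))
E
```

```text
nose [542.6  38.5 180. ] rel tool [-0.3 13.2 33.9] depthpt [542.6  40.3 183.9]
nose low gate hinge [543.7  40.8 146. ] rel tool [ 2.1 13.9 67.9] depthpt [543.7  41.3 147.3]
spine [517.6  44.2 170. ] rel tool [  1.1 -12.4  43.9] depthpt [517.9  45.1 172.1]
tabtop [530.1  42.  244.5] rel tool [  1.2   0.2 -30.6] depthpt [530.   41.6 243.9]
```

{"op": "jog_arm", "data": {"motion": [0,0.007,0,0,0,0,0,0,0.007,0,0,0,0,0,0,0.002,0,0,0,0,0,0,0.002,0,0,0,0,0,0,0.002,0,0,0,0,0,0,0.002,0,0,0,0,0,0,0.002,0,0,0,0,0,0,0.002,0,0,0,0,0,0,0,0,0,0,0,0]}}

```text
t: 8.6
tcp_pos: [555.4, 36.5, 213.7]
tool_rot: [-0.0, 0.765, 0.644, 0.001]
ft_force: [-3.0, 0.4, -1.8]
gripper_width: 9.2
finger_force: 59.2
```

```bash
python3 - <<'E'
from h import *
st(); c=snap('wrist','w5'); ring(c,guess=(588,31))
E
```

```text
t 8.6 p [555.4  36.5 213.7] yawx 80.23 z [ 6.0e-04  1.3e-03 -1.0e+00] q [-0.05  0.17 -0.2   1.2   0.    1.69] F [-2.95  0.44 -1.83] T [ 0.09  0.71 -0.01] w 9.2 ff 59.17960345745087
ring 1988 [590.3  30.3] 20.4 eye_front [570.6  33.9] rel tool x,y -0.1 15.6 F toolframe [ 0.99 -2.83  0.89]
```

{"op": "jog_arm", "data": {"motion": [0,0.002,0,0,0,0,0,0,0.002,0,0,0,0,0,0,0.002,0,0,0,0,0,0,0.002,0,0,0,0,0,0,0.002,0,0,0,0,0,0,0.002,0,0,0,0,0,0,0,0,0,0,0,0]}}

```text
t: 9.35
tcp_pos: [566.8, 34.8, 213.3]
tool_rot: [-0.001, 0.765, 0.644, 0.0]
ft_force: [-4.0, 0.9, -1.6]
gripper_width: 8.9
finger_force: 59.1
```

```bash
python3 - <<'E'
from h import *
st(); c=snap('wrist','w6'); ring(c,guess=(600,30))
E
```

```text
t 9.35 p [566.8  34.8 213.3] yawx 80.24 z [-5.e-04  2.e-03 -1.e+00] q [-0.05  0.19 -0.18  1.21  0.    1.69] F [-4.04  0.93 -1.64] T [ 0.22  1.02 -0.02] w 8.9 ff 59.05201256275177
ring 1879 [594.6  29.5] 20.4 eye_front [574.9  33.1] rel tool x,y -0.3 8.4 F toolframe [ 0.35 -4.78  2.16]
```

{"op": "jog_arm", "data": {"motion": [0,0.002,0,0,0,0,0,0,0.002,0,0,0,0,0,0,0.002,0,0,0,0,0,0,0,0,0,0,0,0,0,0,0,0,0,0,0]}}

```text
t: 9.9
tcp_pos: [571.9, 33.8, 212.9]
tool_rot: [-0.001, 0.765, 0.644, -0.0]
ft_force: [-4.9, 1.3, -3.2]
gripper_width: 9.0
finger_force: 59.0
```

```bash
python3 - <<'E'
from h import *
st(); c=snap('wrist','w7'); ring(c,guess=(597,30))
E
```

```text
t 9.9 p [571.9  33.8 212.9] yawx 80.24 z [-0.002  0.002 -1.   ] q [-0.05  0.2  -0.17  1.21  0.    1.69] F [-4.87  1.29 -3.2 ] T [0.31 1.42 0.03] w 9.0 ff 58.973795771598816
ring 1789 [595.   29.7] 20.2 eye_front [575.3  33.2] rel tool x,y 0.0 3.5 F toolframe [ 0.36 -5.39  2.14]
```

{"op": "jog_arm", "data": {"motion": [0,0.002,0,0,0,0,0,0,0,0,0,0,0,0,0,0,0.004,0,0,0,0,0,0,0.004,0,0,0,0,0,0,0,0,0,0,0]}}

```text
t: 10.45
tcp_pos: [574.9, 33.2, 204.5]
tool_rot: [-0.001, 0.765, 0.644, 0.001]
ft_force: [-2.3, 0.0, -7.2]
gripper_width: 9.2
finger_force: 58.3
```

```bash
python3 - <<'E'
from h import *
st(); c=snap('wrist','w8'); ring(c,guess=(597,30))
E
```

```text
t 10.45 p [574.9  33.2 204.5] yawx 80.23 z [ 2.0e-04  1.5e-03 -1.0e+00] q [-0.06  0.21 -0.18  1.19  0.    1.69] F [-2.27  0.02 -7.25] T [0.1  0.29 0.05] w 9.2 ff 58.25920522212982
ring 1663 [595.3  29.7] 20.1 eye_front [575.7  33.3] rel tool x,y 0.2 0.5 F toolframe [ 0.49 -0.47  8.09]
```

{"op": "jog_arm", "data": {"motion": [0,0,0.004,0,0,0,0,0,0,0.004,0,0,0,0,0,0,0.004,0,0,0,0,0,0,0,0,0,0,0]}}

```text
t: 10.9
tcp_pos: [575.6, 33.1, 193.8]
tool_rot: [0.0, 0.765, 0.644, 0.001]
ft_force: [-0.3, 0.5, -0.9]
gripper_width: 8.9
finger_force: 59.2
```

```bash
python3 - <<'E'
from h import *
st(); c=snap('wrist','w9'); ring(c,guess=(597,30))
cv2.imwrite('pics/w9v.png',cv2.resize(c['image'][160:330,180:480],None,fx=2.6,fy=2.6,interpolation=cv2.INTER_CUBIC))
E
```

```text
t 10.9 p [575.6  33.1 193.8] yawx 80.22 z [ 0.0019  0.0012 -1.    ] q [-0.06  0.21 -0.19  1.17  0.    1.69] F [-0.29  0.5  -0.91] T [0.01 0.06 0.05] w 8.9 ff 59.16646063327789
ring 1740 [595.3  29.7] 20.2 eye_front [575.6  33.3] rel tool x,y 0.1 0.1 F toolframe [-0.34 -0.48  0.36]
```

View pics/w9v.png

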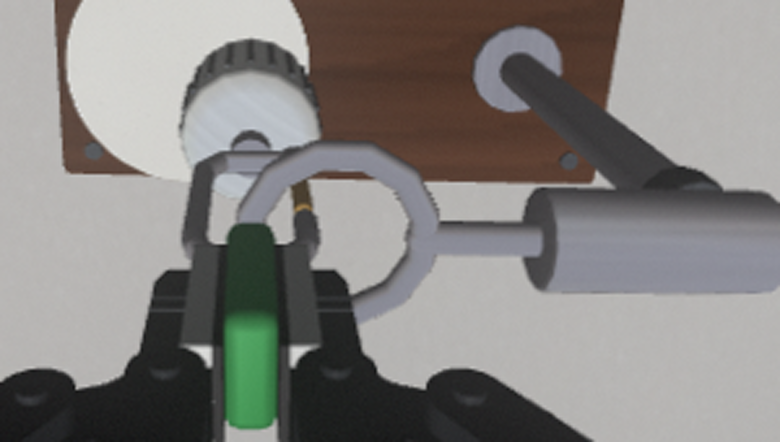

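Latched: the ring's front bar passes at crop (245,215) behind the tab inside the hook, with the gate closed at (303,210) as before and the forces gone. Now I draw the arm out.

{"op": "jog_arm", "data": {"motion": [0,-0.003,0,0,0,0,0,0,-0.003,0,0,0,0,0,0,-0.004,0,0,0,0,0,0,-0.004,0,0,0,0,0,0,-0.004,0,0,0,0,0,0,-0.005,0,0,0,0,0,0,-0.005,0,0,0,0,0,0,-0.005,0,0,0,0,0,0,-0.005,0,0,0,0,0,0,-0.005,0,0,0,0,0,0,-0.004,0,0,0,0,0,0,0,0,0,0,0,0]}}

```text
t: 12.15
tcp_pos: [527.6, 41.2, 193.7]
tool_rot: [-0.001, 0.765, 0.644, 0.0]
ft_force: [0.8, 0.1, -1.0]
gripper_width: 9.0
finger_force: 59.3
```

```bash
python3 - <<'E'
from h import *
st(); c=snap('wrist','w10'); ring(c,guess=(555,37))
E
```

```text
t 12.15 p [527.6  41.2 193.7] yawx 80.24 z [-5.e-04  1.e-03 -1.e+00] q [-0.04  0.13 -0.29  1.15  0.    1.7 ] F [ 0.76  0.08 -1.  ] T [ 0.02 -0.33  0.06] w 9.0 ff 59.29852902889252
ring 2035 [554.4  37.8] 20.0 eye_front [534.8  41.4] rel tool x,y 1.5 6.9 F toolframe [0.93 1.   0.7 ]
```

{"op": "jog_arm", "data": {"motion": [0,-0.003,0,0,0,0,0,0,-0.002,0,0,0,0,0,0,-0.002,0,0,0,0,0,0,0,0,0,0,0,0]}}

```text
t: 12.6
tcp_pos: [521.4, 42.2, 193.6]
tool_rot: [-0.0, 0.765, 0.644, 0.0]
ft_force: [2.9, -0.1, -1.5]
gripper_width: 9.1
finger_force: 59.1
```

{"op": "jog_arm", "data": {"motion": [0,-0.001,0,0,0,0,0,0,0,0,0,0,0,0]}}

```text
t: 12.8
tcp_pos: [520.7, 42.5, 193.6]
tool_rot: [-0.0, 0.765, 0.644, 0.001]
ft_force: [2.8, -0.7, -2.0]
gripper_width: 9.3
finger_force: 59.1
```

{"op": "jog_arm", "data": {"motion": [0,-0.001,0,0,0,0,0,0,0,0,0,0,0,0]}}

```text
t: 13.0
tcp_pos: [519.7, 42.7, 193.7]
tool_rot: [-0.0, 0.765, 0.644, 0.001]
ft_force: [2.1, -0.2, -2.2]
gripper_width: 9.1
finger_force: 59.1
```

{"op": "jog_arm", "data": {"motion": [0,-0.001,0,0,0,0,0,0,0,0,0,0,0,0]}}

```text
t: 13.2
tcp_pos: [519.3, 42.7, 193.9]
tool_rot: [0.0, 0.765, 0.644, 0.001]
ft_force: [3.8, -1.0, -3.3]
gripper_width: 9.5
finger_force: 59.0
```

{"op": "jog_arm", "data": {"motion": [0,-0.001,0,0,0,0,0,0,0,0,0,0,0,0]}}

```text
t: 13.4
tcp_pos: [519.2, 42.8, 194.1]
tool_rot: [0.001, 0.765, 0.644, 0.002]
ft_force: [5.8, -2.2, -4.2]
gripper_width: 8.9
finger_force: 58.9
```

{"op": "jog_arm", "data": {"motion": [0,-0.001,0,0,0,0,0,0,0,0,0,0,0,0]}}

```text
t: 13.6
tcp_pos: [519.0, 42.8, 194.2]
tool_rot: [0.002, 0.765, 0.644, 0.002]
ft_force: [6.5, -1.1, -5.4]
gripper_width: 9.1
finger_force: 58.8
```

{"op": "jog_arm", "data": {"motion": [0,-0.001,0,0,0,0,0,0,0,0,0,0,0,0,0,0,0,0,0,0,0]}}

```text
t: 13.9
tcp_pos: [518.9, 42.9, 194.4]
tool_rot: [0.002, 0.765, 0.644, 0.003]
ft_force: [8.4, -1.7, -6.3]
gripper_width: 9.0
finger_force: 58.8
```

```bash
python3 - <<'E'
from h import *
st(); c=snap('wrist','w11'); ring(c,guess=(547,39))
E
```

```text
t 13.9 p [518.9  42.9 194.4] yawx 80.21 z [ 7.e-03  3.e-04 -1.e+00] q [-0.04  0.11 -0.31  1.14  0.    1.7 ] F [ 8.43 -1.71 -6.35] T [-0.54 -2.02 -0.01] w 9.0 ff 58.75476121902466
ring 2018 [546.3  39.3] 20.1 eye_front [526.7  42.9] rel tool x,y 1.4 7.7 F toolframe [-0.61  8.53  5.69]
```

{"op": "jog_arm", "data": {"motion": [0,0,0,0,0,0,0,0,0,0,0,0,0,0,0,0,0,0,0,0,0,0,0,0,0,0,0,0,0,0,0,0,0,0,0,0,0,0,0,0,0,0]}}

```text
t: 14.55
tcp_pos: [518.9, 42.8, 194.4]
tool_rot: [0.002, 0.765, 0.644, 0.003]
ft_force: [8.4, -1.5, -6.1]
gripper_width: 9.3
finger_force: 58.8
```

{"op": "jog_arm", "data": {"motion": [0,0.002,0,0,0,0,0,0,0.003,0,0,0,0,0,0,0.003,0,0,0,0,0,0,0.003,0,0,0,0,0,0,0,0,0,0,0,0,0,0,0.003,0,0,0,0,0,0,0.003,0,0,0,0,0,0,0.001,0,0,0,0,0,0,0,0,0,0,0]}}

```text
t: 15.45
tcp_pos: [526.3, 41.6, 186.3]
tool_rot: [-0.001, 0.765, 0.644, 0.0]
ft_force: [0.5, -0.5, -1.4]
gripper_width: 9.1
finger_force: 59.5
```

```bash
python3 - <<'E'
from h import *
st(); c=snap('wrist','w12'); ring(c,guess=(547,39))
E
```

```text
t 15.45 p [526.3  41.6 186.3] yawx 80.23 z [-0.      0.0015 -1.    ] q [-0.04  0.13 -0.3   1.14  0.    1.7 ] F [ 0.53 -0.46 -1.42] T [ 0.01 -0.    0.01] w 9.1 ff 59.48530375957489
ring 1845 [546.3  39.4] 20.2 eye_front [526.6  42.9] rel tool x,y 1.4 -0.1 F toolframe [0.39 0.1  1.85]
```

{"op": "jog_arm", "data": {"motion": [0,0,0.001,0,0,0,0,0,0,0,0,0,0,0]}}

```text
t: 15.7
tcp_pos: [526.7, 41.6, 185.7]
tool_rot: [-0.0, 0.765, 0.644, 0.001]
ft_force: [0.3, 0.5, -1.7]
gripper_width: 9.1
finger_force: 59.5
```

{"op": "jog_arm", "data": {"motion": [0,0,0.001,0,0,0,0,0,0,0,0,0,0,0]}}

```text
t: 15.9
tcp_pos: [526.9, 41.6, 184.8]
tool_rot: [-0.0, 0.765, 0.644, 0.001]
ft_force: [0.4, -0.1, -1.8]
gripper_width: 9.2
finger_force: 59.5
```

{"op": "jog_arm", "data": {"motion": [0,0,0.001,0,0,0,0,0,0,0,0,0,0,0]}}

```text
t: 16.1
tcp_pos: [527.0, 41.6, 184.1]
tool_rot: [-0.0, 0.765, 0.644, 0.001]
ft_force: [-0.9, -0.2, 1.0]
gripper_width: 9.6
finger_force: 59.8
```

{"op": "jog_arm", "data": {"motion": [0,0,0.0005,0,0,0,0,0,0,0,0,0,0,0]}}

```text
t: 16.3
tcp_pos: [526.9, 41.6, 183.7]
tool_rot: [-0.0, 0.765, 0.644, 0.001]
ft_force: [-1.7, 0.5, 2.0]
gripper_width: 9.0
finger_force: 60.1
```

{"op": "jog_arm", "data": {"motion": [0,0,0,0,0,0,0,0,0,0,0,0,0,0.15,0,0,0,0,0,0,0.2,0,0,0,0,0,0,0.3,0,0,0,0,0,0,0.4,0,0,0,0,0,0,0.4,0,0,0,0,0,0,0.4], "grip_force": 20}}

```text
t: 17.0
tcp_pos: [526.8, 41.6, 183.2]
tool_rot: [-0.0, 0.765, 0.644, 0.001]
ft_force: [-0.7, -0.1, 0.0]
gripper_width: 34.3
finger_force: 0.0
```

```bash
python3 - <<'E'
from h import *
st(); c=snap('wrist','w13'); ring(c,guess=(547,39))
c2=snap('wrist','w14'); X=cloud(c2); g=c2['image'].astype(int)
m=(g[...,1]>g[...,0]+20)&(g[...,1]>g[...,2]+20)&(X[...,2]>150)&(X[...,2]<230)&(X[...,0]>480)&(X[...,0]<580)
p=X[m]; t=p[p[:,2]>p[:,2].max()-4]; print('tab top',t.mean(0),p[:,2].max(),cv2.minAreaRect(t[:,:2].astype(np.float32)))
E
```

```text
t 17.0 p [526.8  41.6 183.2] yawx 80.23 z [ 8.0e-04  1.4e-03 -1.0e+00] q [-0.04  0.14 -0.3   1.13  0.    1.7 ] F [-0.66 -0.14  0.  ] T [ 0.03  0.05 -0.  ] w 34.3 ff 0.0
ring 1794 [545.8  39.1] 20.6 eye_front [526.1  42.6] rel tool x,y 0.9 -0.8 F toolframe [0.83 0.3  0.74]
tab top [527.26308588  42.31522681 213.82100077] 215.74320055515466 ((527.0381469726562, 41.1928825378418), (23.34065818786621, 9.040797233581543), 81.00873565673828)
```

{"op": "jog_arm", "data": {"motion": [0,0,-0.008,0,0,0,0.4,0,0,-0.01,0,0,0,0.4,0,0,-0.012,0,0,0,0.4,0,0,-0.015,0,0,0,0.4,0,0,-0.03,0,0,0,0.4,0,0,-0.03,0,0,0,0.4,0,0,-0.03,0,0,0,0.4,0,0,0,0,0,0,0.4,0,0,0,0,0,0,0.4,0,0,0,0,0,0,0.4,0,0,0,0,0,0,0.4,0,0,0,0,0,0,0.4]}}

```text
t: 18.3
tcp_pos: [526.0, 41.4, 317.1]
tool_rot: [-0.001, 0.765, 0.644, -0.0]
ft_force: [0.2, 0.1, -0.2]
gripper_width: 34.1
finger_force: 0.0
```

{"op": "jog_arm", "data": {"motion": [0,0,0,0,0,0,0.4,0,0,0,0,0,0,0.4,0,0,0,0,0,0,0.4,0,0,0,0,0,0,0.4,0,0,0,0,0,0,0.4,0,0,0,0,0,0,0.4,0,0,0,0,0,0,0.4,0,0,0,0,0,0,0.4,0,0,0,0,0,0,0.4,0,0,0,0,0,0,0.4,0,0,0,0,0,0,0.4,0,0,0,0,0,0,0.4]}}

```text
t: 19.5
tcp_pos: [526.7, 41.4, 318.3]
tool_rot: [-0.0, 0.765, 0.644, 0.001]
ft_force: [-0.6, -0.5, 0.7]
gripper_width: 34.0
finger_force: 0.0
```

```bash
python3 - <<'E'
from h import *
st()
for i in range(4):
  c=snap('wrist','wf%d'%i); X=cloud(c); g=c['image'].astype(int)
  m=(g[...,1]>g[...,0]+20)&(g[...,1]>g[...,2]+20)&(X[...,2]>150)&(X[...,2]<230)&(X[...,0]>480)&(X[...,0]<580)
  p=X[m]; t=p[p[:,2]>p[:,2].max()-4]; print('tab top',t.mean(0).round(2),p[:,2].max().round(1))
ring(c,guess=(547,39))
s=snap('scene','sf'); im=np.zeros((420,800,3),np.uint8); im[:,:420]=c['image'][:,100:520]
b=cv2.resize(s['image'][170:300,230:320],None,fx=3.2,fy=3.2,interpolation=cv2.INTER_CUBIC); im[:416,440:440+b.shape[1]]=b[:420]; cv2.imwrite('pics/final.png',im)
E
```

```text
t 19.5 p [526.7  41.4 318.3] yawx 80.23 z [ 9.0e-04  1.4e-03 -1.0e+00] q [-0.04  0.07 -0.09  1.41  0.    1.7 ] F [-0.62 -0.55  0.73] T [ 0.04 -0.   -0.  ] w 34.0 ff 0.0
tab top [527.26  41.39 213.91] 215.7
tab top [527.28  41.34 213.9 ] 216.0
tab top [527.25  41.38 213.81] 215.8
tab top [527.38  41.4  213.93] 216.2
ring 733 [546.1  38.8] 20.5 eye_front [526.4  42.3] rel tool x,y 0.9 -0.4 F toolframe [ 0.75  0.4  -1.03]
```

View pics/final.png

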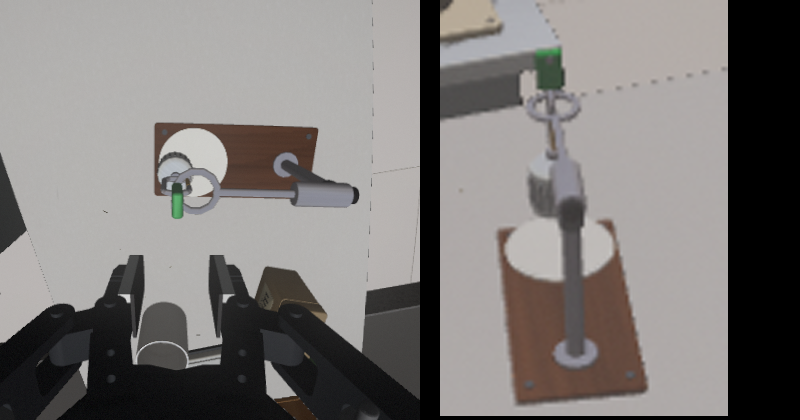

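The infuser hangs still and upright in the eye over the saucer, with the tab at (177,200) and the ring at (198,190); the gripper is clear of it.

```bash
python3 -c "
from station import *
print(sign_off())"
```

```text
the job is handed in; nothing more can be done
None
```

The infuser hangs latched, upright and still in the drawn-out eye over the saucer. I tugged it at about 8.5 N horizontally (roughly 9.5 N in all) for nearly a second, then let go and handed the job in at about 20 s; no verdict was returned.

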